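# Put three mixed-up roller wheels back in their own seats

## Robot

A 6-joint arm with a two-finger parallel gripper is mounted at the origin on the work surface. World frame = base frame: x ahead of the robot, y to its left, z up, the work surface at z = 0. Lengths are in mm, angles in rad, forces in N, time in s.
With the tool pointing down it reaches from about 300 to 775 mm from the base axis. Payload 14.6 kg.
Tool frame: the origin (TCP) lies at the very end of the fingers, on their centre line; the grasp point (between the pads) lies 19 mm behind it; z points along the fingers, y is the line along which they close (so a half turn about z gives the same grasp; the last joint's range is limited). The gripper opens to 85 mm and grips with 20 to 120 N. Pads are 22 mm wide; open, the fingers measure 114 mm over their backs; the gripper's body (76 mm by 85 mm) begins 54 mm behind the grasp point. The pads swing forward as they close: fully open they stand 13 mm farther back than shut.
Start: joints at [1.257, 0.3, 1.521, -0, 1.321, -0.067], TCP at [134.364, 533.325, 231.281] pointing down, gripper open.
Joint ranges: [-3.03, 3.03], [-0.79, 2.21], [0.23, 2.52], [-1.04, 4.18], [0, 3.07], [-2.55, 2.55]. Speed limits (rad/s): [2.22, 2.22, 2.57, 3.14, 3.14, 3.14].

## Interface

Orientations are given as a unit quaternion [w, x, y, z].
In Python, from plant import get_state, camera, camera_params, hand_in gives the robot as it stands. The module is installed in compiled form; this text tells all that it offers.
- The arm moves only by the tool apply_moves, never from a script. Its argument "rows" is one flat list of numbers, 4 for each row, row after row: the shift along the tool's x, y, z in units of 40 mm (1.0 is 40 mm), then the turn about the tool's z in rad. In form: [dx, dy, dz, roll, dx, dy, dz, roll, ...]. A call has 1 to 8 rows; each row shifts and turns the commanded pose from where the row before left it, along the tool's axes as they then stand; what a row does not reach is not made up. A row lasts 1/12 s, in which the tool goes at most 41.7 mm and 7.16 degrees, less where a joint would pass 70% of its speed; a pose out of reach is approached as far as the arm can. A call is refused whole if a number of a shift passes 1 or a number of a turn 0.125, either way. A call with a gripper value outside its range is refused whole. "fingers" is the finger opening in mm, from 0 to 85.4, set as the call begins (left out, the last holds). The fingers move at their own pace and stop on an object; "force" is the grip in N (left out, the last holds). Time passes only in rows, so rows that do not move let the fingers close. It gives the time, the measured TCP pose, the force, the opening and the grip force at its end, in the units of the state.
- get_state(): the state, without advancing time (a new reading comes with each control period).
- camera(name): name is "scene" or "top" or "wrist"; returns the picture (480x640x3 uint8, blue, green, red); there is no depth.
- camera_params(name): a dict with "fx", "fy", "cx", "cy" (pixels), "R" (3x3) and "t" (3): a world point X has camera coordinates R X + t; the wrist camera has in their place "tool_from_camera" (4x4, takes a point from camera to tool coordinates, whose origin is the TCP and whose axes are the flange's). Camera axes: x right, y down, z forward; pixel columns grow to the right and rows downward; lengths in mm; the calibration is good to about 2 mm. The wrist camera is an equidistant fisheye: a pixel r from the principal point sees the ray r / f radians off the axis. A picture is of the moment at which its call begins: read the wrist's pose just before it. camera_params takes no time and is no camera call.
- hand_in(): hands the job in; it is judged then, once.
The state is a dict: "time_s": time; "q": joint angles; "joint_velocities": joint speeds; "joint_efforts": joint torques, N m; "eef_pos": TCP position; "tcp_rot": TCP orientation; "force": force on the tool from outside, world axes, zero at the start; "moment": the same for the moment, N m; "gripper_width": opening from 0.0 (shut) to 1.0 (fully open); "grip_force": force on a finger pad.
Only numpy, scipy, OpenCV 4.12 (cv2) and the standard library are available. Lean on these libraries where they do the work, as an engineer would, in place of code of your own. Each camera call takes 0.05 s, during which the arm holds its last target. There are 200 camera calls.

## Task

The three roller wheels of the rod lathe are in each other's seats. Change them round (the empty aluminium stand is free for parking one on the way) so that each wheel lies flat, hub up, down inside the pocket of the seat made for its size: the large wheel in the large pocket, the medium in the medium and the small in the small. Set the wheels down, do not drop them, and leave the jar, the thread spool and the cork grip standing where they are.

Things in the scene. Friction and masses are not known exactly. Their poses are not given: they have to be found in the camera images.
- wheel_large: Roller wheel lying flat: black rubber tyre 100 mm in diameter and 20 mm thick, with a round bare-aluminium hub 22 mm in diameter standing 36 mm above the middle of its top (56 mm high overall). Grip it by the hub. Origin: centre of the tyre's underside, z up through the hub. Weighs 180 to 360 g. At the start it lies across the small seat's rim, its underside 18 mm above the bench.
- wheel_medium: Roller wheel lying flat: black rubber tyre 68 mm in diameter and 20 mm thick, with a round bare-aluminium hub 22 mm in diameter standing 36 mm above the middle of its top (56 mm high overall). Grip it by the hub. Origin: centre of the tyre's underside, z up through the hub. Weighs 105 to 210 g. At the start it lies loose in the large seat's pocket, its underside 6 mm above the bench.
- wheel_small: Roller wheel lying flat: black rubber tyre 36 mm in diameter and 20 mm thick, with a round bare-aluminium hub 22 mm in diameter standing 36 mm above the middle of its top (56 mm high overall). Grip it by the hub. Origin: centre of the tyre's underside, z up through the hub. Weighs 55 to 115 g. At the start it lies loose in the medium seat's pocket, its underside 6 mm above the bench.
- seat_large: Fixed round plywood seat, 140 mm outside diameter, 18 mm high, with a round flat-bottomed pocket 116 mm in diameter and 12 mm deep (pocket floor 6 mm above the bench). Made for the large wheel. Origin: centre of its underside, on the bench; z up.
- seat_medium: Fixed round plywood seat, 120 mm outside diameter, 18 mm high, with a round flat-bottomed pocket 84 mm in diameter and 12 mm deep (pocket floor 6 mm above the bench). Made for the medium wheel. Origin: centre of its underside, on the bench; z up.
- seat_small: Fixed round plywood seat, 112 mm outside diameter, 18 mm high, with a round flat-bottomed pocket 52 mm in diameter and 12 mm deep (pocket floor 6 mm above the bench). Made for the small wheel. Origin: centre of its underside, on the bench; z up. At the start its pocket is hidden under the large wheel; a 6 mm edge shows round it.
- stand: Fixed flat square aluminium plate, 115 x 115 mm and 10 mm high, empty at the start: a free spot to park a wheel on the way. Origin: centre of its underside, on the bench; z up, x and y along its sides.
- jar: Bystander: closed jar with a white cap, 54 mm in diameter, 70 mm high, loose, standing. Origin: centre of its underside.
- spool: Bystander: spool of grey winding thread with white flanges, 42 mm in diameter, 44 mm high, loose, standing on end. Origin: centre of its underside.
- cork_grip: Bystander: slim turned cork rod grip, 33 mm in diameter, 85 mm high, loose, standing on end. Origin: centre of its underside.
Things that resemble listed ones, but are neither listed nor needed, are in the scene too. What is shaped like the wheel_medium but purple is not meant.

How it is judged (in metres and radians):
At the end, for the whole second after the job is handed in: Each wheel lies at rest and released in the pocket of its own seat: within 12 mm of the seat's centre, its underside less than 9 mm above the seat's underside (on the pocket floor, not on the rim), level within 0.06 rad with the hub up (horizontal distance between wheel_large and seat_large below 0.012 m and z of wheel_large in the frame of seat_large below 0.009 m and angle between each of wheel_large, wheel_medium, wheel_small's own z axis and vertical below 0.06 rad and linear speed of each of wheel_large, wheel_medium, wheel_small below 0.02 m/s and angular speed of each of wheel_large, wheel_medium, wheel_small below 0.2 rad/s and contact force between each of wheel_large, wheel_medium, wheel_small and the fingers below 0.1 N and horizontal distance between wheel_medium and seat_medium below 0.012 m and z of wheel_medium in the frame of seat_medium below 0.009 m and horizontal distance between wheel_small and seat_small below 0.012 m and z of wheel_small in the frame of seat_small below 0.009 m); the robot touches nothing.
It fails at once if a wheel is dropped (falls free, faster than 0.8 m/s, about 35 mm) ((linear speed of wheel_large above 0.8 m/s and contact force between wheel_large and the arm below 0.05 N and contact force between wheel_large and the fingers below 0.05 N) or (linear speed of wheel_medium above 0.8 m/s and contact force between wheel_medium and the arm below 0.05 N and contact force between wheel_medium and the fingers below 0.05 N) or (linear speed of wheel_small above 0.8 m/s and contact force between wheel_small and the arm below 0.05 N and contact force between wheel_small and the fingers below 0.05 N)).
It fails at once if the jar is shoved more than 30 mm or knocked over (distance of jar from where it was at the start of the episode above 0.03 m or angle between jar's own z axis and vertical above 0.5 rad).
It fails at once if the thread spool is shoved more than 30 mm or knocked over (distance of spool from where it was at the start of the episode above 0.03 m or angle between spool's own z axis and vertical above 0.5 rad).
It fails at once if the cork grip is shoved more than 30 mm or knocked over (distance of cork_grip from where it was at the start of the episode above 0.03 m or angle between cork_grip's own z axis and vertical above 0.5 rad).
It also fails if it takes over 120 s, if anything falls off the work surface, if the arm or the gripper's body presses on something with over 40 N, if the wrist force passes 120 N, or if a joint passes its speed limit or range.

## Working session

There is one attempt and no reset: what is moved stays moved. The work goes in short steps, Python scripts to look and compute and a tool call to move; the robot and the scene stay as the last step left them, time stands still between calls to the robot, and variables do not carry over. Pictures are saved under pics/ and viewed, at most 14 in all, crops included, and the job is handed in when it is done.

Besides the shell and the picture viewer there is one more tool, called after "Call:" by a JSON object that holds its "method" and its "body". apply_moves: Moves the arm, as the interface text tells. Its arguments: {"type":"object","properties":{"rows":{"type":"array","items":{"type":"number"}},"fingers":{"type":"number"},"force":{"type":"number"}},"required":["rows"]}

```bash
mkdir -p pics; python3 - <<'E'
from plant import *
import cv2
s=get_state();print(s)
for n in("top","scene"):
    cv2.imwrite(f"pics/{n}0.png",camera(n));print(n,camera_params(n))
print(camera_params("wrist"))
E
```

```text
{'time_s': 0.0, 'q': array([ 1.25738637e+00,  3.00470876e-01,  1.52159590e+00, -1.10116548e-05,
        1.32072104e+00, -6.66024055e-02]), 'joint_velocities': array([ 0.00048069,  0.00144818, -0.00190817, -0.00126916, -0.00171623,
       -0.00102274]), 'joint_efforts': array([-1.99611903e-03, -5.43500447e+01, -3.61786151e+01, -1.64672256e-04,
        4.11796922e-03,  3.51188748e-05]), 'eef_pos': array([134.30136003, 533.09878143, 230.71517337]), 'tcp_rot': array([-1.07624501e-04,  1.23089429e-01,  9.92395403e-01, -5.87834466e-04]), 'force': array([-0.10533608,  0.23476698, -0.11796777]), 'moment': array([ 0.04755469, -0.00604513, -0.07408778]), 'grip_force': 0.0, 'gripper_width': 0.9943779588363232}
top {'fx': 454.17109786674564, 'fy': 454.17109786674564, 'cx': 323.1175902135124, 'cy': 242.27043318125794, 'R': array([[-0.01725872, -0.9997925 ,  0.01082142],
       [-0.98380426,  0.01504948, -0.17861327],
       [ 0.17841335, -0.01372879, -0.98385985]]), 't': array([ 21.98673872, 573.04557421, 862.13555279])}
scene {'fx': 583.1368261392761, 'fy': 583.1368261392761, 'cx': 332.14175688009476, 'cy': 244.39392372417115, 'R': array([[-0.86118728,  0.50805256, -0.01546184],
       [ 0.3987905 ,  0.6564933 , -0.6402989 ],
       [-0.31515491, -0.5575833 , -0.76797021]]), 't': array([ 495.83490291, -195.79139555, 1277.55061116])}
{'fx': 371.64829954431775, 'fy': 371.64829954431775, 'cx': 326.20386759403783, 'cy': 239.0829879733578, 'tool_from_camera': array([[ 2.79944183e-04, -9.55134110e-01, -2.96173520e-01,
         7.59308930e+01],
       [ 9.99999473e-01,  5.59792695e-04, -8.60080477e-04,
        -1.65911145e-01],
       [ 9.87287974e-04, -2.96173123e-01,  9.55133764e-01,
        -1.42799743e+02],
       [ 0.00000000e+00,  0.00000000e+00,  0.00000000e+00,
         1.00000000e+00]])}
```

View pics/top0.png

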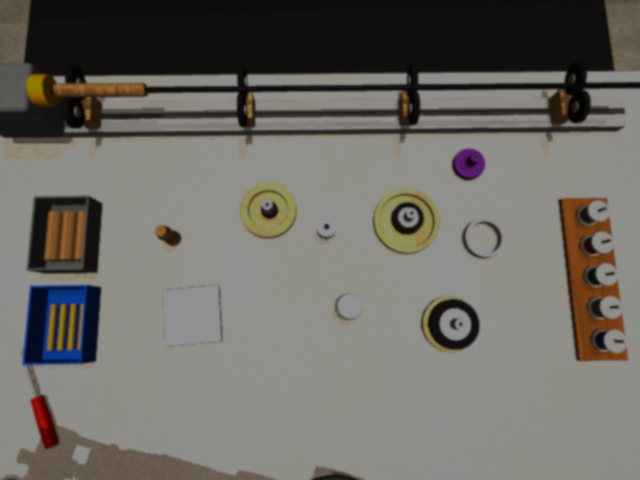

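View pics/scene0.png

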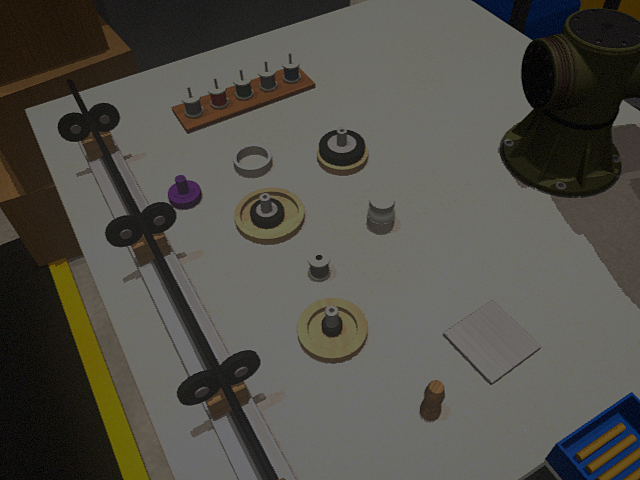

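Top view: large wheel (hub 457,323) on the small seat, medium (408,216) in the large seat, small (268,208) in the medium seat, stand (192,315), jar (348,306), spool (326,230), cork (165,233). Possible mix-ups: the purple wheel (469,164), the lathe wheels (75–580, 80–110), rack spools (595,210–340) and the metal ring (483,238). I choose the three black wheels lying on plywood seats. Next is a check in one crop, together with measuring.

```bash
cat > h.py <<'E'
from plant import *
import cv2, numpy as np
from scipy.spatial.transform import Rotation as Ro
def back(n,uv,z):
    p=camera_params(n);uv=np.atleast_2d(np.float64(uv))
    d=np.c_[(uv[:,0]-p['cx'])/p['fx'],(uv[:,1]-p['cy'])/p['fy'],np.ones(len(uv))]@p['R']
    c=-p['R'].T@p['t'];return (c+d*((z-c[2])/d[:,2])[:,None])[:,:2]
def proj(n,X):
    p=camera_params(n);X=np.atleast_2d(X)@p['R'].T+p['t']
    return np.c_[X[:,0]/X[:,2]*p['fx']+p['cx'],X[:,1]/X[:,2]*p['fy']+p['cy']]
def circ(x,y,z,r,n=72):
    a=np.linspace(0,2*np.pi,n);return np.c_[x+r*np.cos(a),y+r*np.sin(a),0*a+z]
def toolrot(s=None):
    q=(s or get_state())['tcp_rot'];return Ro.from_quat([q[1],q[2],q[3],q[0]]).as_matrix()
def wproj(X,s):
    """world points to wrist pixels (fisheye)"""
    p=camera_params("wrist");T=p['tool_from_camera']
    Xt=(np.atleast_2d(X)-s['eef_pos'])@toolrot(s);Xc=(Xt-T[:3,3])@T[:3,:3]
    th=np.arctan2(np.hypot(Xc[:,0],Xc[:,1]),Xc[:,2]);ph=np.arctan2(Xc[:,1],Xc[:,0])
    return np.c_[p['cx']+p['fx']*th*np.cos(ph),p['cy']+p['fy']*th*np.sin(ph)]
def wback(uv,z,s):
    p=camera_params("wrist");T=p['tool_from_camera'];uv=np.atleast_2d(np.float64(uv))
    d=(uv-[p['cx'],p['cy']])/p['fx'];th=np.hypot(*d.T);k=np.sinc(th/np.pi)
    dc=np.c_[d*k[:,None],np.cos(th)]
    Rw=toolrot(s);dw=dc@T[:3,:3].T@Rw.T;c=Rw@T[:3,3]+s['eef_pos']
    return (c+dw*((z-c[2])/dw[:,2])[:,None])[:,:2]
def delta(x,y,z=None):
    """world target -> shift in tool axes, 40 mm units"""
    s=get_state();d=np.array([x,y,s['eef_pos'][2] if z is None else z])-s['eef_pos']
    return np.round(d@toolrot(s)/40,2)
E
python3 - <<'E'
from h import *
im=cv2.imread("pics/top0.png");hsv=cv2.cvtColor(im,cv2.COLOR_BGR2HSV)
b=im.astype(int)
m=((hsv[...,1]>70)&(hsv[...,0]>18)&(hsv[...,0]<35)&(hsv[...,2]>90)).astype(np.uint8)
n,l,st,ce=cv2.connectedComponentsWithStats(m)
for i in range(1,n):
    if st[i,4]>100 and 150<ce[i,1]<400:
        cs,_=cv2.findContours((l==i).astype(np.uint8),cv2.RETR_EXTERNAL,cv2.CHAIN_APPROX_NONE)
        h=cv2.convexHull(cs[0])[:,0];w=back("top",h,18)
        A=np.c_[2*w,np.ones(len(w))];c=np.linalg.lstsq(A,(w**2).sum(1),rcond=None)[0]
        print(st[i],"ctr",c[:2].round(1),"r",np.sqrt(c[2]+c[:2]@c[:2]).round(1))
for nm,uv,z in[("L",(457,323.5),74),("M",(408,216),62),("S",(268,208),62),("stand",(192,315),10),("jar",(348,306),70),("spool",(326,229),44),("cork",(162,231),85)]:print(nm,back("top",uv,z).round(1))
for nm,uv,z in[("L",(342,130),74),("M",(265,198),62),("S",(332,311),62),("stand",(492,340),10),("jar",(382,200),70)]:print("scene",nm,back("scene",uv,z).round(1))
c=im[170:360,230:500];cv2.imwrite("pics/c1.png",cv2.convertScaleAbs(cv2.resize(c,None,fx=2.9,fy=2.9,interpolation=cv2.INTER_CUBIC),alpha=1.3))
E
```

```text
[ 240  183   56   55 2158] ctr [650.8 127.9] r 59.4
[ 373  189   67   65 2448] ctr [ 623.3 -163.4] r 69.5
[423 297  38  55 402] ctr [ 407.9 -239.7] r 54.9
[ 48 305   8  45 193] ctr [415.7 564.5] r 37.5
[ 58 305   8  45 208] ctr [416.4 515.6] r 43.6
[ 68 304   8  46 214] ctr [415.2 518.6] r 38.0
L [[ 408.1 -239.4]]
M [[ 622.6 -159. ]]
S [[643.2 122.5]]
stand [[434.3 282. ]]
jar [[444.7 -32.8]]
spool [[602.1   6.2]]
cork [[594.2 324.9]]
scene L [[ 406.6 -243.6]]
scene M [[ 630.1 -159.9]]
scene S [[651. 129.]]
scene stand [[435.  286.7]]
scene jar [[446.2 -32.2]]
```

View pics/c1.png

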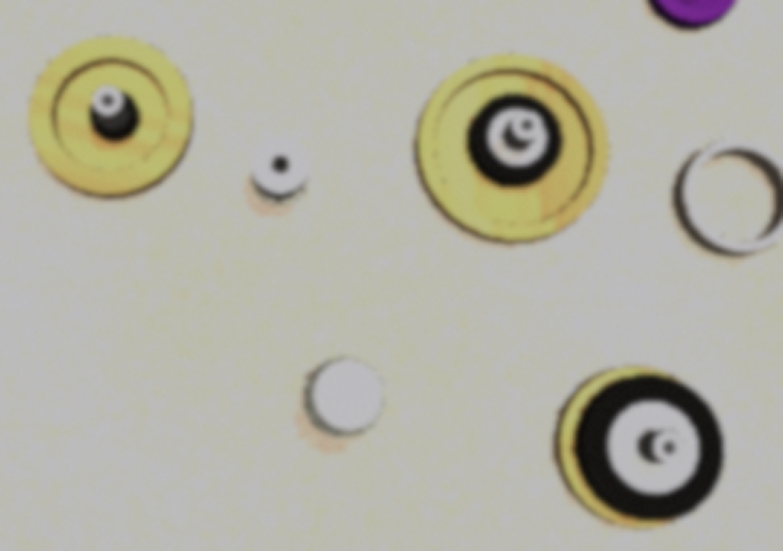

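Call:
{"method": "apply_moves", "body": {"rows": [0, 0, 0, -0.1235, 0, 0, 0, -0.1235, -0.7, -0.6, 0, 0, -0.7, -0.6, 0, 0, -0.7, -0.6, 0, 0, -0.7, -0.6, 0, 0, -0.7, -0.6, 0, 0, -0.7, -0.6, 0, 0], "fingers": 60, "force": 50}}

```text
time_s: 0.77
eef_pos: [303.3, 387.9, 231.1]
tcp_rot: [-0.0, -0.0, 1.0, -0.0]
force: [0.7, 1.0, 0.6]
gripper_width: 0.697
grip_force: 0.0
```

Call:
{"method": "apply_moves", "body": {"rows": [-0.7, -0.6, 0, 0, -0.7, -0.6, 0, 0, -0.3, -0.9, 0, 0, -0.2, -0.9, 0, 0, 0, -0.9, 0, 0, 0, -0.9, 0, 0, 0, -0.9, 0, 0, 0, -0.9, 0, 0]}}

```text
time_s: 1.43
eef_pos: [377.9, 123.8, 231.1]
tcp_rot: [-0.0, -0.0, 1.0, -0.0]
force: [0.5, 0.2, -0.5]
gripper_width: 0.701
grip_force: 0.0
```

Call:
{"method": "apply_moves", "body": {"rows": [0, -0.9, 0, 0, 0, -0.9, 0, 0, 0, -0.9, 0, 0, 0, -0.9, 0, 0, 0, -0.9, 0, 0, 0, 0, 0, 0]}}

```text
time_s: 1.93
eef_pos: [378.1, -59.1, 231.2]
tcp_rot: [-0.0, 0.002, 1.0, -0.0]
force: [-0.1, 1.0, 0.4]
gripper_width: 0.701
grip_force: 0.0
```

Call:
{"method": "apply_moves", "body": {"rows": [-0.14, -0.9, 0, 0, -0.14, -0.9, 0, 0, -0.14, -0.9, 0, 0, -0.14, -0.9, 0, 0, -0.16, -0.96, 0, 0, 0, 0, 0, 0]}}

```text
time_s: 2.43
eef_pos: [407.5, -241.5, 230.6]
tcp_rot: [-0.0, 0.002, 1.0, -0.0]
force: [1.2, 1.2, -0.7]
gripper_width: 0.707
grip_force: 0.0
```

```bash
python3 - <<'E'
from h import *
for nm,uv,z in[("L",(460.7,324.5),74),("M",(411,213.4),62),("S",(266.9,204.8),62)]:print(nm,back("top",uv,z).round(1))
s=get_state();im=camera("wrist");print(s['eef_pos'],delta(407,-242))
for z,r in((74,11),(38,50),(38,31)): cv2.polylines(im,[wproj(circ(407,-242,z,r),s).round().astype(np.int32)],True,(0,255,0),1)
cv2.imwrite("pics/w1.png",im)
E
```

```text
L [[ 406.1 -246.4]]
M [[ 627.8 -165.3]]
S [[649.9 124.8]]
[ 407.51221583 -241.47556315  230.5980784 ] [ 0.   -0.07 -0.  ]
```

View pics/w1.png

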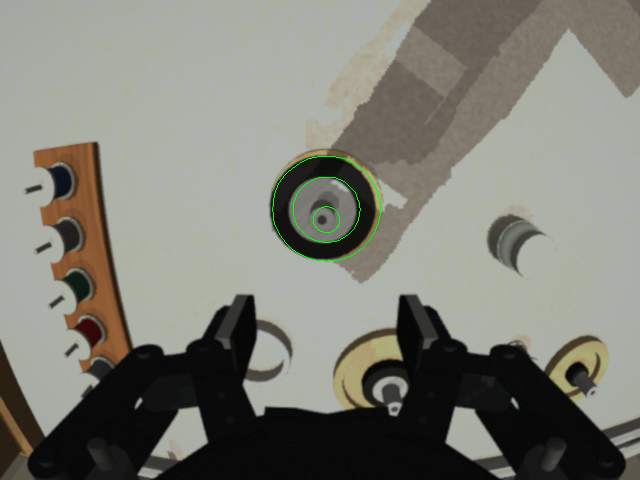

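The overlay fits the large wheel (hub at px 323,219, tyre about 270–380), so the centre is about (407,-244). Descending to TCP z 43, closing, then lifting.

Call:
{"method": "apply_moves", "body": {"rows": [0, -0.07, 0.8, 0, 0, 0, 0.9, 0, 0, 0, 0.9, 0, 0, 0, 0.9, 0, 0, 0, 0.6, 0, 0, 0, 0.35, 0, 0, 0, 0.24, 0, 0, 0, 0, 0]}}

```text
time_s: 3.15
eef_pos: [406.7, -238.6, 42.3]
tcp_rot: [-0.001, -0.0, 1.0, 0.001]
force: [0.3, 0.1, -0.5]
gripper_width: 0.7
grip_force: 0.0
```

Call:
{"method": "apply_moves", "body": {"rows": [0, 0, 0, 0, 0, 0, 0, 0, 0, 0, 0, 0, 0, 0, 0, 0, 0, 0, 0, 0, 0, 0, 0, 0, 0, 0, 0, 0, 0, 0, 0, 0], "fingers": 0, "force": 60}}

```text
time_s: 3.82
eef_pos: [408.0, -240.3, 45.2]
tcp_rot: [0.001, -0.0, 1.0, -0.001]
force: [-1.0, 1.1, 8.9]
gripper_width: 0.236
grip_force: 58.3
```

Call:
{"method": "apply_moves", "body": {"rows": [0, 0, -0.2, 0, 0, 0, -0.4, 0, 0, 0, -0.6, 0, 0, 0, -0.7, 0, 0, 0, -0.7, 0, 0, 0, -0.6, 0, 0, 0, -0.4, 0, 0, 0, 0, 0], "force": 70}}

```text
time_s: 4.48
eef_pos: [408.2, -240.4, 191.5]
tcp_rot: [0.002, -0.0, 1.0, -0.002]
force: [-0.0, 0.7, -2.7]
gripper_width: 0.231
grip_force: 68.6
```

Call:
{"method": "apply_moves", "body": {"rows": [-0.03, 0.3, 0, 0, -0.05, 0.6, 0, 0, -0.05, 0.8, 0, 0, -0.05, 0.8, 0, 0, -0.05, 0.8, 0, 0, -0.05, 0.8, 0, 0, -0.05, 0.8, 0, 0, -0.05, 0.8, 0, 0]}}

```text
time_s: 5.15
eef_pos: [421.3, -9.7, 186.4]
tcp_rot: [-0.001, -0.0, 1.0, 0.0]
force: [0.3, 0.1, -2.5]
gripper_width: 0.233
grip_force: 68.8
```

Call:
{"method": "apply_moves", "body": {"rows": [-0.05, 0.8, 0, 0, -0.05, 0.8, 0, 0, -0.05, 0.8, 0, 0, -0.05, 0.8, 0, 0, -0.05, 0.8, 0, 0, -0.05, 0.8, 0, 0, 0, 0.8, 0, 0, 0, 0.7, 0, 0]}}

```text
time_s: 5.82
eef_pos: [433.0, 242.3, 186.1]
tcp_rot: [-0.001, -0.0, 1.0, -0.0]
force: [0.6, -0.7, -2.2]
gripper_width: 0.235
grip_force: 68.8
```

Call:
{"method": "apply_moves", "body": {"rows": [0, 0.6, 0, 0, 0, 0.4, 0, 0, 0, 0.1, 0, 0, 0, 0, 0, 0, 0, 0, 0, 0]}}

```text
time_s: 6.23
eef_pos: [433.8, 283.7, 186.8]
tcp_rot: [-0.001, -0.0, 1.0, -0.0]
force: [0.4, -0.3, -1.8]
gripper_width: 0.236
grip_force: 68.8
```

```bash
python3 - <<'E'
from h import *
print(get_state()['eef_pos'],get_state()['force']);im=camera("top");cv2.imwrite("pics/top1.png",im)
c=cv2.resize(im[150:400,130:520],None,fx=2,fy=2,interpolation=cv2.INTER_CUBIC);cv2.imwrite("pics/c2.png",c)
s=get_state();im=camera("wrist");cv2.imwrite("pics/w2.png",im);print(s['eef_pos'])
E
```

```text
[433.81504793 283.68992748 186.78075607] [ 0.36957009 -0.31677537 -1.76118293]
[434.05566451 283.42161831 187.09137678]
```

View pics/c2.png

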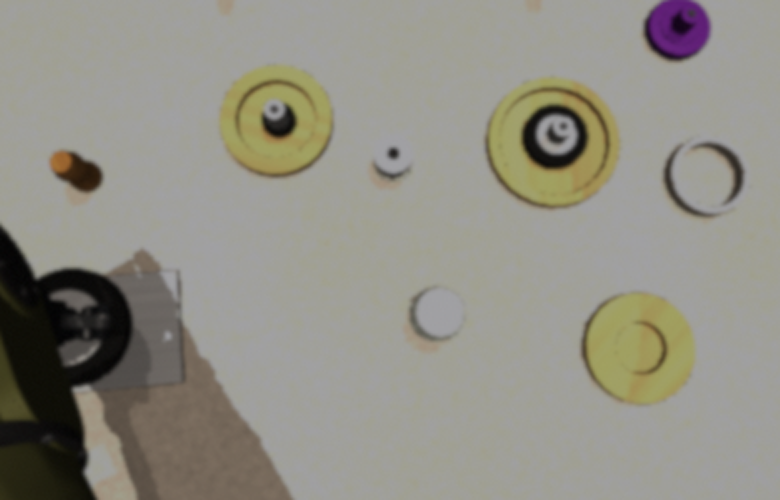

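View pics/w2.png

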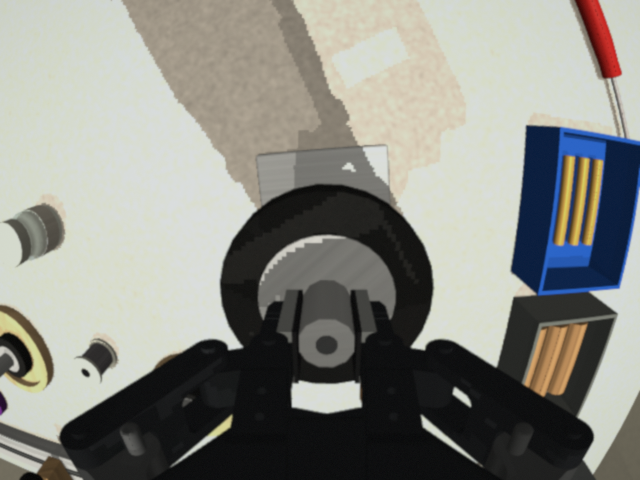

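Large wheel hangs level in the grip (tyre px 221–433 × 184–383), with the stand's edge at px 258–387, 150 below it. The small seat's pocket is now uncovered in the top view. Fitting the seats and the in-hand offset.

```bash
python3 - <<'E'
from h import *
im=cv2.imread("pics/top1.png");hsv=cv2.cvtColor(im,cv2.COLOR_BGR2HSV)
m=((hsv[...,1]>70)&(hsv[...,0]>18)&(hsv[...,0]<35)&(hsv[...,2]>90)).astype(np.uint8)
n,l,st,ce=cv2.connectedComponentsWithStats(m)
for i in range(1,n):
    if st[i,4]>1000:
        cs,_=cv2.findContours((l==i).astype(np.uint8),cv2.RETR_EXTERNAL,cv2.CHAIN_APPROX_NONE)
        w=back("top",cv2.convexHull(cs[0])[:,0],18)
        (x,y),r=cv2.minEnclosingCircle(np.float32(w));A=np.c_[2*w,np.ones(len(w))];c=np.linalg.lstsq(A,(w**2).sum(1),rcond=None)[0]
        print(st[i][:4],"lsq",c[:2].round(1),np.sqrt(c[2]+c[:2]@c[:2]).round(1),"minenc",round(x,1),round(y,1),round(r,1))
# stand corners from top0
print("stand",back("top",[(163.5,290),(218,286),(221.5,342),(166,346)],10).mean(0).round(1))
# in-hand: tyre extents predicted vs seen, wheel at offset (ox,oy) from TCP, underside at TCP-d
s={'eef_pos':np.array([434.,283.5,187.]),'tcp_rot':np.array([0,0,1.,0])}
for d in(25,28):
  for ox in(-4,0,4):
    P=np.vstack([wproj(circ(434+ox,283.5,187-d+h,50),s) for h in(0,20)]);H=wproj(circ(434+ox,283.5,187-d+56,11),s)
    print(d,ox,P.min(0).round(),P.max(0).round(),"hub",H.min(0).round(),H.max(0).round())
E
```

```text
[240 183  56  55] lsq [650.8 127.9] 59.4 minenc 650.6 128.2 60.1
[373 189  67  65] lsq [ 623.3 -163.6] 69.4 minenc 623.9 -163.2 70.4
[421 297  56  55] lsq [ 408.  -239.9] 55.6 minenc 408.3 -239.7 56.5
stand [432.9 281.4]
25 -4 [216. 176.] [438. 384.] hub [296. 313.] [358. 365.]
25 0 [217. 185.] [437. 390.] hub [296. 323.] [357. 373.]
25 4 [218. 193.] [436. 395.] hub [296. 333.] [357. 381.]
28 -4 [218. 175.] [436. 380.] hub [296. 309.] [357. 360.]
28 0 [218. 184.] [435. 386.] hub [297. 319.] [357. 368.]
28 4 [219. 192.] [434. 392.] hub [297. 328.] [356. 376.]
```

Call:
{"method": "apply_moves", "body": {"rows": [0, 0, 0.5, 0, 0, 0, 0.8, 0, 0, 0, 0.8, 0, 0, 0, 0.7, 0, 0, 0, 0.5, 0, 0, 0, 0.25, 0, 0, 0, 0.15, 0, 0, 0, 0, 0]}}

```text
time_s: 7.0
eef_pos: [434.4, 283.7, 39.4]
tcp_rot: [-0.0, 0.0, 1.0, -0.0]
force: [-0.4, 0.1, -2.5]
gripper_width: 0.232
grip_force: 68.8
```

Call:
{"method": "apply_moves", "body": {"rows": [0, 0, 0.05, 0, 0, 0, 0.03, 0, 0, 0, 0.02, 0, 0, 0, 0, 0, 0, 0, 0, 0]}}

```text
time_s: 7.42
eef_pos: [435.0, 284.5, 37.2]
tcp_rot: [0.001, -0.0, 1.0, 0.0]
force: [-2.0, -1.4, 7.1]
gripper_width: 0.233
grip_force: 70.2
```

Call:
{"method": "apply_moves", "body": {"rows": [0, 0, 0, 0, 0, 0, 0, 0, 0, 0, 0, 0, 0, 0, 0, 0, 0, 0, -0.4, 0, 0, 0, -0.9, 0, 0, 0, -0.9, 0, 0, 0, -0.9, 0], "fingers": 60}}

```text
time_s: 8.08
eef_pos: [434.1, 284.0, 161.1]
tcp_rot: [-0.0, -0.0, 1.0, -0.0]
force: [0.5, -0.3, 1.1]
gripper_width: 0.702
grip_force: 0.0
```

Call:
{"method": "apply_moves", "body": {"rows": [-0.4, -0.3, -0.8, 0, -0.75, -0.55, 0, 0, -0.75, -0.55, 0, 0, -0.75, -0.55, 0, 0, -0.75, -0.55, 0, 0, -0.75, -0.55, 0, 0, -0.75, -0.55, 0, 0, -0.5, -0.35, 0, 0]}}

```text
time_s: 8.75
eef_pos: [652.4, 123.7, 191.3]
tcp_rot: [0.0, 0.001, 1.0, -0.0]
force: [-0.3, 1.2, -0.0]
gripper_width: 0.702
grip_force: 0.0
```

Call:
{"method": "apply_moves", "body": {"rows": [0, 0, 0, 0, 0, 0, 0, 0]}}

```text
time_s: 8.92
eef_pos: [650.8, 125.3, 190.9]
tcp_rot: [-0.001, 0.001, 1.0, -0.0]
force: [-0.3, 0.9, -0.4]
gripper_width: 0.701
grip_force: 0.0
```

```bash
python3 - <<'E'
from h import *
s=get_state();im=camera("wrist");print(s['eef_pos'])
def ov(x,y,z,r,c):cv2.polylines(im,[wproj(circ(x,y,z,r),s).round().astype(np.int32)],True,c,1)
ov(650.7,128,18,60,(0,0,255));ov(650.7,128,18,42,(0,0,255));ov(650,125,62,11,(0,255,0));ov(650,125,6,18,(0,255,0))
cv2.imwrite("pics/w3.png",im)
E
```

```text
[650.82440762 125.30591254 190.85269432]
```

View pics/w3.png

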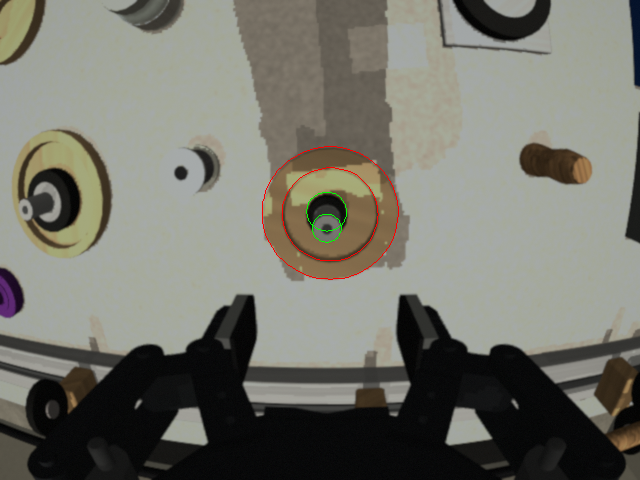

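Overlay matches both seat circles and the small wheel (hub at px 327,228), and the large wheel rests on the stand. Grasping at TCP z ≈ 32.

Call:
{"method": "apply_moves", "body": {"rows": [0, 0, 0.6, 0, 0, 0, 0.9, 0, 0, 0, 0.9, 0, 0, 0, 0.7, 0, 0, 0, 0.5, 0, 0, -0.03, 0.25, 0, 0, 0, 0.15, 0, 0, 0, 0, 0]}}

```text
time_s: 9.63
eef_pos: [650.1, 125.5, 31.6]
tcp_rot: [-0.0, -0.0, 1.0, -0.0]
force: [-0.9, -0.4, 0.2]
gripper_width: 0.703
grip_force: 0.0
```

Call:
{"method": "apply_moves", "body": {"rows": [0, 0, 0, 0, 0, 0, 0, 0, 0, 0, 0, 0, 0, 0, 0, 0, 0, 0, 0, 0, 0, 0, 0, 0, 0, 0, 0, 0, 0, 0, 0, 0], "fingers": 0, "force": 60}}

```text
time_s: 10.3
eef_pos: [651.1, 125.2, 33.1]
tcp_rot: [0.001, -0.0, 1.0, 0.0]
force: [-1.3, -0.1, 7.8]
gripper_width: 0.234
grip_force: 58.5
```

Call:
{"method": "apply_moves", "body": {"rows": [0, 0, -0.2, 0, 0, 0, -0.4, 0, 0, 0, -0.6, 0, 0, 0, -0.8, 0, 0, 0, -0.8, 0, 0, 0, -0.7, 0, 0, 0, -0.4, 0, 0, 0, -0.1, 0]}}

```text
time_s: 10.97
eef_pos: [651.4, 125.1, 196.1]
tcp_rot: [0.003, -0.0, 1.0, 0.0]
force: [-0.1, 0.5, -0.2]
gripper_width: 0.241
grip_force: 58.7
```

Call:
{"method": "apply_moves", "body": {"rows": [0.18, -0.27, 0, 0, 0.35, -0.53, 0, 0, 0.44, -0.67, 0, 0, 0.44, -0.67, 0, 0, 0.44, -0.67, 0, 0, 0.44, -0.67, 0, 0, 0.44, -0.67, 0, 0, 0.44, -0.67, 0, 0]}}

```text
time_s: 11.63
eef_pos: [522.2, -68.8, 190.8]
tcp_rot: [-0.001, -0.0, 1.0, 0.0]
force: [0.6, 0.5, -0.6]
gripper_width: 0.239
grip_force: 58.7
```

Call:
{"method": "apply_moves", "body": {"rows": [0.44, -0.67, 0, 0, 0.44, -0.67, 0, 0, 0.44, -0.67, 0, 0, 0.44, -0.67, 0, 0, 0.44, -0.67, 0, 0, 0.35, -0.53, 0, 0, 0.22, -0.33, 0, 0, 0.12, -0.09, 0, 0]}}

```text
time_s: 12.3
eef_pos: [406.7, -241.3, 191.0]
tcp_rot: [-0.0, 0.001, 1.0, 0.0]
force: [0.7, 0.4, -0.6]
gripper_width: 0.24
grip_force: 58.7
```

Call:
{"method": "apply_moves", "body": {"rows": [0, 0, 0.6, 0, 0, 0, 0.7, 0, 0, 0, 0.5, 0, 0, 0, 0, 0, 0, 0, 0, 0]}}

```text
time_s: 12.72
eef_pos: [408.0, -239.2, 119.3]
tcp_rot: [-0.001, -0.0, 1.0, 0.001]
force: [0.1, -0.0, 0.0]
gripper_width: 0.237
grip_force: 58.8
```

```bash
python3 - <<'E'
from h import *
s=get_state();im=camera("wrist");print(s['eef_pos'],s['force'],s['gripper_width'])
x,y,z=s['eef_pos']
def ov(x,y,z,r,c):cv2.polylines(im,[wproj(circ(x,y,z,r),s).round().astype(np.int32)],True,c,1)
ov(408,-240,18,56,(0,0,255));ov(408,-240,18,26,(0,0,255));ov(408,-240,z+30,11,(0,255,0));ov(408,-240,z-26,18,(0,255,0))
cv2.imwrite("pics/w4.png",im)
E
```

```text
[ 407.97129386 -239.1680926   119.31240004] [ 0.13211381 -0.00223159  0.02225065] 0.23677626445647992
```

View pics/w4.png

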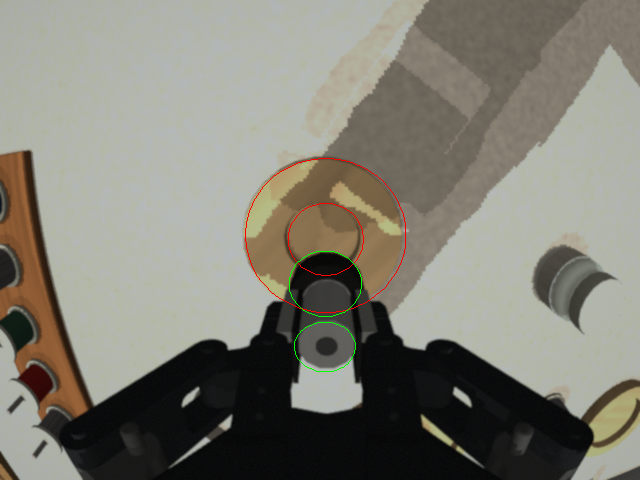

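Red seat circles and the green held-wheel circle agree with the picture (pocket about px 323,238). Lowering.

Call:
{"method": "apply_moves", "body": {"rows": [0, 0, 0.5, 0, 0, 0, 0.6, 0, 0, 0, 0.5, 0, 0, 0, 0.3, 0, 0, 0, 0.15, 0, 0, 0, 0.07, 0, 0, 0, 0, 0]}}

```text
time_s: 13.35
eef_pos: [408.6, -240.0, 35.6]
tcp_rot: [0.0, -0.0, 1.0, -0.0]
force: [0.4, -0.1, -0.2]
gripper_width: 0.235
grip_force: 58.8
```

Call:
{"method": "apply_moves", "body": {"rows": [0, 0, 0.05, 0, 0, 0, 0.03, 0, 0, 0, 0.02, 0, 0, 0, 0, 0, 0, 0, 0, 0]}}

```text
time_s: 13.77
eef_pos: [408.9, -240.3, 33.0]
tcp_rot: [0.001, -0.0, 1.0, -0.001]
force: [-6.3, 4.8, 23.0]
gripper_width: 0.236
grip_force: 61.6
```

Call:
{"method": "apply_moves", "body": {"rows": [0, 0, 0, 0, 0, 0, 0, 0, 0, 0, 0, 0, 0, 0, 0, 0, 0, 0, -0.4, 0, 0, 0, -0.9, 0, 0, 0, -0.9, 0, 0, 0, -0.9, 0], "fingers": 60}}

```text
time_s: 14.43
eef_pos: [407.8, -239.6, 156.3]
tcp_rot: [-0.0, -0.0, 1.0, 0.0]
force: [0.6, -0.2, -0.2]
gripper_width: 0.701
grip_force: 0.0
```

Call:
{"method": "apply_moves", "body": {"rows": [-0.5, 0.17, -0.7, 0, -0.8, 0.27, -0.2, 0, -0.8, 0.27, 0, 0, -0.8, 0.27, 0, 0, -0.8, 0.27, 0, 0, -0.8, 0.27, 0, 0, -0.6, 0.21, 0, 0, -0.4, 0.14, 0, 0]}}

```text
time_s: 15.1
eef_pos: [629.9, -163.7, 190.2]
tcp_rot: [-0.0, -0.001, 1.0, 0.0]
force: [-0.9, -0.0, -0.6]
gripper_width: 0.705
grip_force: 0.0
```

Call:
{"method": "apply_moves", "body": {"rows": [0, 0, 0, 0, 0, 0, 0, 0]}}

```text
time_s: 15.27
eef_pos: [628.2, -164.6, 190.1]
tcp_rot: [-0.001, -0.001, 1.0, 0.0]
force: [-0.5, -0.4, -0.6]
gripper_width: 0.698
grip_force: 0.0
```

```bash
python3 - <<'E'
from h import *
s=get_state();im=camera("wrist");print(s['eef_pos'])
def ov(x,y,z,r,c):cv2.polylines(im,[wproj(circ(x,y,z,r),s).round().astype(np.int32)],True,c,1)
ov(623.5,-163.4,18,70,(0,0,255));ov(623.5,-163.4,18,58,(0,0,255));ov(628,-165,62,11,(0,255,0));ov(628,-165,26,34,(0,255,0))
ov(408,-240,6,18,(0,255,0));ov(408,-240,18,26,(0,0,255))
cv2.imwrite("pics/w5.png",im)
E
```

```text
[ 628.15990339 -164.63812673  190.07293024]
```

View pics/w5.png

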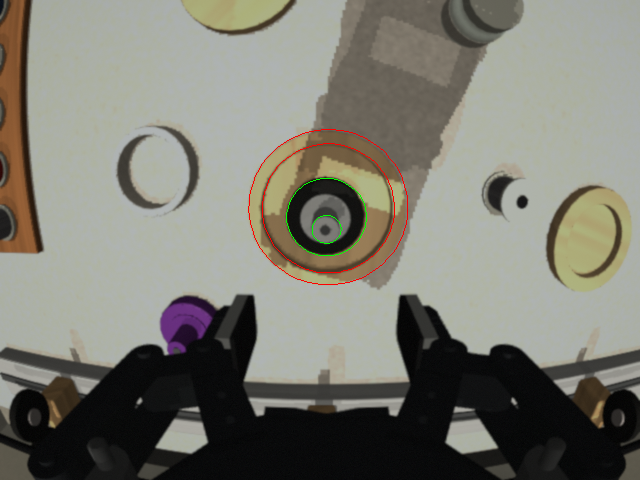

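Overlay matches the medium wheel (hub px 326,229) and the large seat. Grasping.

Call:
{"method": "apply_moves", "body": {"rows": [0, 0, 0.6, 0, 0, 0, 0.9, 0, 0, 0, 0.9, 0, 0, 0, 0.7, 0, 0, 0, 0.5, 0, 0, 0, 0.25, 0, 0, 0, 0.13, 0, 0, 0, 0, 0]}}

```text
time_s: 15.98
eef_pos: [627.8, -165.3, 31.7]
tcp_rot: [-0.0, 0.0, 1.0, 0.0]
force: [-0.5, 0.3, 0.0]
gripper_width: 0.698
grip_force: 0.0
```

Call:
{"method": "apply_moves", "body": {"rows": [0, 0, 0, 0, 0, 0, 0, 0, 0, 0, 0, 0, 0, 0, 0, 0, 0, 0, 0, 0, 0, 0, 0, 0, 0, 0, 0, 0, 0, 0, 0, 0], "fingers": 0, "force": 65}}

```text
time_s: 16.65
eef_pos: [628.7, -165.2, 33.2]
tcp_rot: [0.001, -0.0, 1.0, -0.0]
force: [-0.8, 0.6, 6.7]
gripper_width: 0.237
grip_force: 63.4
```

Call:
{"method": "apply_moves", "body": {"rows": [0, 0, -0.2, 0, 0, 0, -0.4, 0, 0, 0, -0.6, 0, 0, 0, -0.8, 0, 0, 0, -0.8, 0, 0, 0, -0.7, 0, 0, 0, -0.4, 0, 0, 0, -0.1, 0]}}

```text
time_s: 17.32
eef_pos: [628.9, -165.2, 196.0]
tcp_rot: [0.003, -0.0, 1.0, -0.001]
force: [0.8, 1.0, -1.8]
gripper_width: 0.237
grip_force: 63.6
```

Call:
{"method": "apply_moves", "body": {"rows": [-0.07, 0.3, 0, 0, -0.07, 0.6, 0, 0, -0.07, 0.8, 0, 0, -0.07, 0.8, 0, 0, -0.07, 0.8, 0, 0, -0.07, 0.8, 0, 0, -0.07, 0.8, 0, 0, -0.08, 0.8, 0, 0]}}

```text
time_s: 17.98
eef_pos: [650.0, 65.5, 189.7]
tcp_rot: [-0.001, -0.0, 1.0, -0.0]
force: [0.5, -0.0, -1.8]
gripper_width: 0.239
grip_force: 63.6
```

Call:
{"method": "apply_moves", "body": {"rows": [0, 0.8, 0, 0, 0, 0.5, 0, 0, 0, 0.25, 0, 0, 0, 0.08, 0.5, 0, 0, 0, 0.7, 0, 0, 0, 0.6, 0, 0, 0, 0, 0, 0, 0, 0, 0]}}

```text
time_s: 18.65
eef_pos: [650.1, 128.0, 118.3]
tcp_rot: [-0.002, 0.0, 1.0, -0.0]
force: [-0.0, 0.7, -1.2]
gripper_width: 0.238
grip_force: 63.7
```

```bash
python3 - <<'E'
from h import *
s=get_state();im=camera("wrist");print(s['eef_pos'],s['force'],s['gripper_width'])
x,y,z=s['eef_pos']
def ov(x,y,z,r,c):cv2.polylines(im,[wproj(circ(x,y,z,r),s).round().astype(np.int32)],True,c,1)
ov(650.7,128,18,60,(0,0,255));ov(650.7,128,18,42,(0,0,255));ov(x,y,z+29.5,11,(0,255,0));ov(x,y,z-26.5,34,(0,255,0))
cv2.imwrite("pics/w6.png",im)
E
```

```text
[650.10587714 127.95642173 118.26620178] [-0.04973228  0.71645221 -1.19687245] 0.2384306581317248
```

View pics/w6.png

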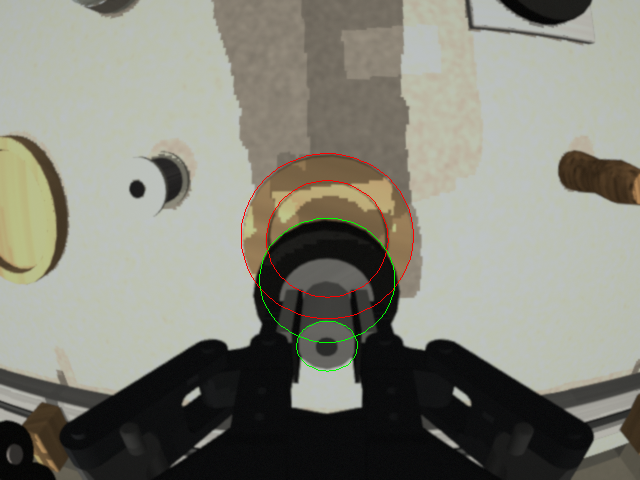

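Aligned on the medium seat (pocket circle px 327,239; held wheel inside green). Lowering.

Call:
{"method": "apply_moves", "body": {"rows": [0, 0, 0.5, 0, 0, 0, 0.6, 0, 0, 0, 0.5, 0, 0, 0, 0.3, 0, 0, 0, 0.15, 0, 0, 0, 0.07, 0, 0, 0, 0, 0]}}

```text
time_s: 19.28
eef_pos: [651.4, 128.3, 35.8]
tcp_rot: [0.001, -0.0, 1.0, 0.0]
force: [-0.4, 0.4, -2.0]
gripper_width: 0.236
grip_force: 63.7
```

Call:
{"method": "apply_moves", "body": {"rows": [0, 0, 0.05, 0, 0, 0, 0.02, 0, 0, 0, 0.02, 0, 0, 0, 0, 0, 0, 0, 0, 0]}}

```text
time_s: 19.7
eef_pos: [651.4, 128.3, 33.2]
tcp_rot: [0.001, -0.0, 1.0, 0.0]
force: [-4.9, -0.7, 8.2]
gripper_width: 0.235
grip_force: 65.1
```

Call:
{"method": "apply_moves", "body": {"rows": [0, 0, 0, 0, 0, 0, 0, 0, 0, 0, 0, 0, 0, 0, 0, 0, 0, 0, -0.4, 0, 0, 0, -0.9, 0, 0, 0, -0.9, 0, 0, 0, -0.9, 0], "fingers": 60}}

```text
time_s: 20.37
eef_pos: [650.5, 128.2, 156.6]
tcp_rot: [-0.0, -0.0, 1.0, -0.0]
force: [0.2, -0.5, 0.4]
gripper_width: 0.707
grip_force: 0.0
```

Call:
{"method": "apply_moves", "body": {"rows": [0.4, 0.3, -0.8, 0, 0.75, 0.55, -0.1, 0, 0.75, 0.55, 0, 0, 0.75, 0.55, 0, 0, 0.75, 0.55, 0, 0, 0.75, 0.55, 0, 0, 0.75, 0.55, 0, 0, 0.51, 0.3, 0, 0]}}

```text
time_s: 21.03
eef_pos: [432.1, 285.8, 191.5]
tcp_rot: [0.0, -0.001, 1.0, 0.0]
force: [0.9, -0.1, 0.3]
gripper_width: 0.701
grip_force: 0.0
```

Call:
{"method": "apply_moves", "body": {"rows": [0, 0, 0, 0, 0, 0, 0, 0]}}

```text
time_s: 21.2
eef_pos: [433.9, 284.8, 191.7]
tcp_rot: [0.0, -0.001, 1.0, 0.0]
force: [0.6, 0.2, -0.2]
gripper_width: 0.698
grip_force: 0.0
```

```bash
python3 - <<'E'
from h import *
s=get_state();im=camera("wrist");print(s['eef_pos'])
def ov(x,y,z,r,c):cv2.polylines(im,[wproj(circ(x,y,z,r),s).round().astype(np.int32)],True,c,1)
ov(434.4,284,66,11,(0,255,0));ov(434.4,284,30,50,(0,255,0));ov(650.7,128,18,42,(0,0,255));ov(650.7,128,26,34,(0,255,0))
cv2.imwrite("pics/w7.png",im)
E
```

```text
[433.88903541 284.79990501 191.69775101]
```

View pics/w7.png

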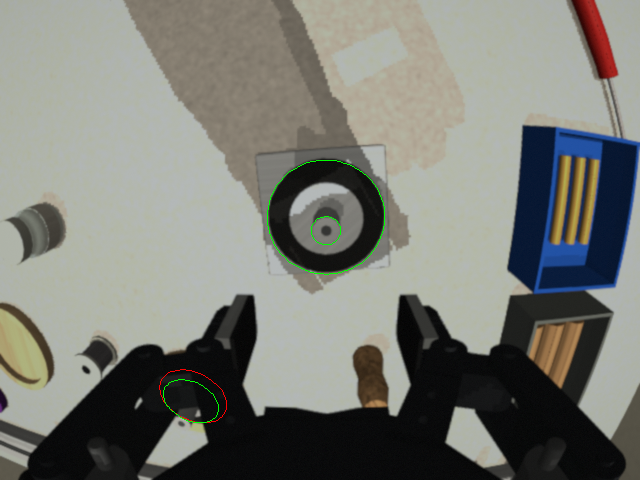

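Large wheel on the stand sits exactly under the overlay (hub px 326,230). Grasping.

Call:
{"method": "apply_moves", "body": {"rows": [0, 0, 0.6, 0, 0, 0, 0.9, 0, 0, 0, 0.9, 0, 0, 0, 0.7, 0, 0, 0, 0.45, 0, 0, 0, 0.22, 0, 0, 0, 0.12, 0, 0, 0, 0, 0]}}

```text
time_s: 21.92
eef_pos: [434.9, 283.8, 35.4]
tcp_rot: [-0.0, 0.0, 1.0, -0.0]
force: [0.7, -0.7, 0.5]
gripper_width: 0.703
grip_force: 0.0
```

Call:
{"method": "apply_moves", "body": {"rows": [0, 0, 0, 0, 0, 0, 0, 0, 0, 0, 0, 0, 0, 0, 0, 0, 0, 0, 0, 0, 0, 0, 0, 0, 0, 0, 0, 0, 0, 0, 0, 0], "fingers": 0, "force": 70}}

```text
time_s: 22.58
eef_pos: [435.0, 284.5, 36.9]
tcp_rot: [0.001, -0.0, 1.0, 0.0]
force: [-2.4, -2.0, 6.5]
gripper_width: 0.236
grip_force: 68.1
```

Call:
{"method": "apply_moves", "body": {"rows": [0, 0, -0.2, 0, 0, 0, -0.4, 0, 0, 0, -0.6, 0, 0, 0, -0.8, 0, 0, 0, -0.8, 0, 0, 0, -0.7, 0, 0, 0, -0.4, 0, 0, 0, 0, 0]}}

```text
time_s: 23.25
eef_pos: [435.4, 284.8, 195.9]
tcp_rot: [0.003, -0.0, 1.0, 0.002]
force: [-0.5, 0.5, -2.3]
gripper_width: 0.235
grip_force: 68.6
```

Call:
{"method": "apply_moves", "body": {"rows": [-0.12, -0.28, 0, 0, -0.24, -0.56, 0, 0, -0.3, -0.7, 0, 0, -0.3, -0.7, 0, 0, -0.3, -0.7, 0, 0, -0.3, -0.7, 0, 0, -0.3, -0.7, 0, 0, -0.3, -0.7, 0, 0]}}

```text
time_s: 23.92
eef_pos: [520.5, 80.4, 190.0]
tcp_rot: [-0.001, -0.0, 1.0, -0.0]
force: [0.2, 0.7, -2.8]
gripper_width: 0.234
grip_force: 68.7
```

Call:
{"method": "apply_moves", "body": {"rows": [-0.3, -0.7, 0, 0, -0.3, -0.7, 0, 0, -0.3, -0.7, 0, 0, -0.3, -0.7, 0, 0, -0.3, -0.7, 0, 0, -0.3, -0.7, 0, 0, -0.3, -0.7, 0, 0, -0.24, -0.56, 0, 0]}}

```text
time_s: 24.58
eef_pos: [614.1, -138.5, 189.5]
tcp_rot: [-0.001, 0.0, 1.0, 0.0]
force: [0.3, 0.8, -2.2]
gripper_width: 0.236
grip_force: 68.7
```

Call:
{"method": "apply_moves", "body": {"rows": [-0.13, -0.4, 0, 0, -0.07, -0.2, 0, 0, -0.03, -0.09, 0, 0, 0, 0, 0.5, 0, 0, 0, 0.7, 0, 0, 0, 0.6, 0, 0, 0, 0, 0, 0, 0, 0, 0]}}

```text
time_s: 25.25
eef_pos: [623.0, -162.6, 118.9]
tcp_rot: [-0.001, -0.001, 1.0, 0.0]
force: [-0.2, 0.3, -2.2]
gripper_width: 0.232
grip_force: 68.7
```

```bash
python3 - <<'E'
from h import *
s=get_state();im=camera("wrist");print(s['eef_pos'],s['force'],s['gripper_width'])
x,y,z=s['eef_pos']
def ov(x,y,z,r,c):cv2.polylines(im,[wproj(circ(x,y,z,r),s).round().astype(np.int32)],True,c,1)
ov(623.5,-163.4,18,70,(0,0,255));ov(623.5,-163.4,18,58,(0,0,255));ov(x,y,z+29.5,11,(0,255,0));ov(x,y,z-26.5,50,(0,255,0))
cv2.imwrite("pics/w8.png",im)
E
```

```text
[ 623.04068155 -162.5689938   118.8700233 ] [-0.20074835  0.31973246 -2.19752412] 0.23163291917968332
```

View pics/w8.png

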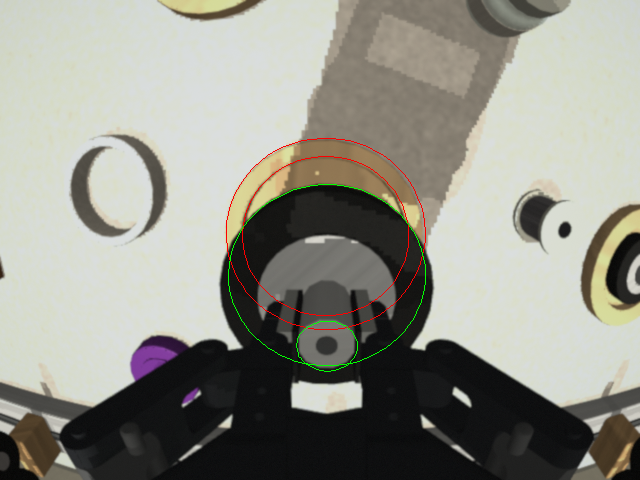

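Aligned over the large seat (rim circle px 326,234), and the medium wheel shows down in its pocket at right (635,265). Lowering.

Call:
{"method": "apply_moves", "body": {"rows": [0, 0, 0.5, 0, 0, 0, 0.6, 0, 0, 0, 0.5, 0, 0, 0, 0.25, 0, 0, 0, 0.15, 0, 0, 0, 0.1, 0, 0, 0, 0, 0]}}

```text
time_s: 25.88
eef_pos: [624.1, -163.5, 36.4]
tcp_rot: [0.0, -0.0, 1.0, -0.0]
force: [-0.1, -0.5, -3.3]
gripper_width: 0.237
grip_force: 68.7
```

Call:
{"method": "apply_moves", "body": {"rows": [0, 0, 0.05, 0, 0, 0, 0.03, 0, 0, 0, 0.02, 0, 0, 0, 0, 0, 0, 0, 0, 0]}}

```text
time_s: 26.3
eef_pos: [624.2, -163.6, 33.0]
tcp_rot: [0.001, -0.0, 1.0, -0.0]
force: [-3.6, 0.5, 5.8]
gripper_width: 0.234
grip_force: 69.8
```

Call:
{"method": "apply_moves", "body": {"rows": [0, 0, 0, 0, 0, 0, 0, 0, 0, 0, 0, 0, 0, 0, 0, 0, 0, 0, -0.4, 0, 0, 0, -0.9, 0, 0, 0, -0.9, 0, 0, 0, -0.9, 0], "fingers": 60}}

```text
time_s: 26.97
eef_pos: [623.4, -163.3, 157.0]
tcp_rot: [-0.0, -0.0, 1.0, 0.0]
force: [1.0, 0.8, 0.6]
gripper_width: 0.709
grip_force: 0.0
```

Call:
{"method": "apply_moves", "body": {"rows": [0.4, 0.6, -0.8, 0, 0.45, 0.75, -0.2, 0, 0.45, 0.8, 0, 0, 0.45, 0.8, 0, 0, 0.45, 0.8, 0, 0, 0.45, 0.8, 0, 0, 0.45, 0.8, 0, 0, 0.45, 0.8, 0, 0]}}

```text
time_s: 27.63
eef_pos: [481.0, 83.1, 194.8]
tcp_rot: [0.0, -0.0, 1.0, 0.0]
force: [0.6, 0.4, -0.2]
gripper_width: 0.703
grip_force: 0.0
```

Call:
{"method": "apply_moves", "body": {"rows": [0.4, 0.8, 0, 0, 0.3, 0.8, 0, 0, 0.1, 0.8, 0, 0, 0, 0.8, 0, 0, 0, 0.8, 0, 0, 0, 0, 0, 0, 0, 0, 0, 0]}}

```text
time_s: 28.22
eef_pos: [449.8, 242.8, 194.4]
tcp_rot: [-0.0, -0.001, 1.0, -0.0]
force: [-0.8, -0.1, -0.1]
gripper_width: 0.701
grip_force: 0.0
```

```bash
python3 - <<'E'
from h import *
print(get_state()['eef_pos'])
im=camera("top");k=3;o=np.array([230,170])
c=cv2.resize(im[170:360,230:496],None,fx=k,fy=k,interpolation=cv2.INTER_CUBIC)
for x,y,rp,rt in((623.5,-163.4,58,50),(650.7,128,42,34),(408,-240,26,18)):
    for z,r,col in((18,rp,(0,0,255)),(26,rt,(0,255,0)),(62,11,(255,0,0))):
        cv2.polylines(c,[((proj("top",circ(x,y,z,r))-o+.5)*k).round().astype(np.int32)],True,col,1)
cv2.imwrite("pics/c9.png",c)
E
```

```text
[449.80671382 242.83661051 194.44168936]
```

View pics/c9.png

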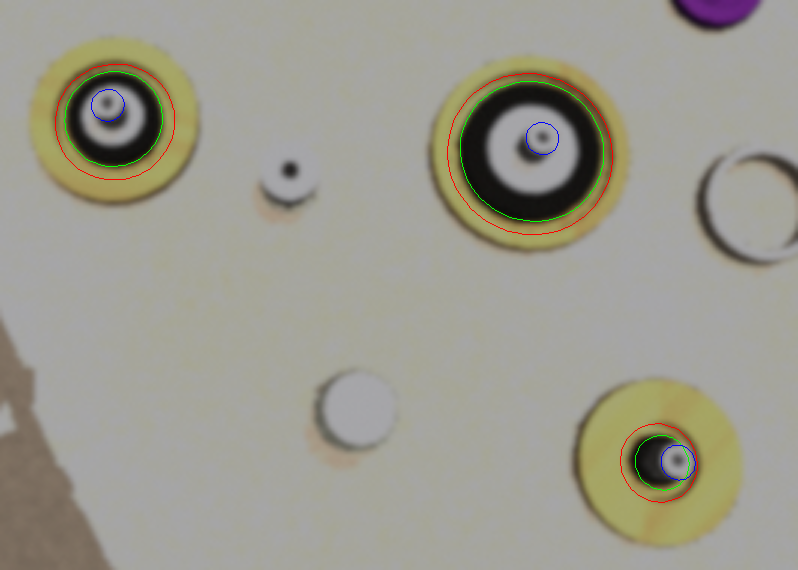

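All three wheels match the expected positions: medium at px (113,118), large at (532,150) and small at (660,462), each inside its own pocket. The jar and spool have not moved. Handing in.

```bash
python3 -c "
from plant import *
print(hand_in())"
```

```text
the job is handed in; nothing more can be done
None
```

The job is handed in: in the last top view each wheel lies hub up in the pocket of its own seat, and the jar and spool are unmoved. The cork grip was outside that final crop, but the arm went nowhere near it, and the hand-in returned no verdict.

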